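# Slide the loaded tube rack home into the corner stop

## Task

Push the rack that has tubes standing in it along the bench into the corner of the metal L-shaped stop, so that its long side lies flat against the long rail and its end sits against the short end stop. Only push it, gently, with the fingers: it must slide flat on the bench and never be lifted or tipped. Leave the empty rack and everything else standing where they are, and move the hand clear at the end.

Things in the scene. Friction and masses are not known exactly. Their poses are not given: they have to be found in the camera images.
- tube_rack: Blue microtube rack with 15 capped tubes fixed in its top: a block 66 (its x) x 130 (its y, long) x 45 mm high with flat sides; tubes rise to 59 mm and do not come out. 0.15 to 0.31 kg, slides freely. Origin: centre of its underside, z up. Starts between robot and rail, its x pointing away from the robot to within 0.35 rad. Either long side may lie against the rail.
- empty_rack: The same blue rack, 66 x 130 x 45 mm, without tubes (dark holes in its top). Loose; stays where it is. Origin: centre of its underside. Either rack may be the one on the left.
- corner_stop: Fixed aluminium L on the bench, 28 mm high, walls 12 mm. Origin: inside corner, bench height. Its x points away from the robot within 0.1 rad. In its frame the long rail's inner face is x = 0, from the corner 420 mm along -y (to the robot's right); the end stop's inner face is y = 0, 75 mm along -x. The rack's origin belongs at x = -33, y = -65 mm, long side parallel to the rail.
- tip_box: Yellow pipette tip box with a clear lid, 85 x 120 x 80 mm, at the right. Loose bystander. Origin: centre of its underside.
- vial: Small jar with a white cap, 30 mm across, 60 mm high, standing to the left of the racks. Loose bystander. Origin: centre of its underside.
- beaker: Glass beaker, 70 mm across, 90 mm high, at the left outside the stop. Loose bystander. Origin: centre of its underside.
- slide_box: Flat grey box with a white top, 60 (x) x 130 (y) x 34 mm, beyond the rail. Loose bystander. Origin: centre of its underside.
- marker: White marker with a grey cap, 12 mm thick, about 127 mm long along its y, lying to the right of the racks. Loose bystander. Origin: on its underside, 45 mm from its white end.
- reagent: Amber glass jar, 64 mm across, 110 mm high, at the far right. Loose bystander. Origin: centre of its underside.
Not all that is in view belongs to the job. Leave any green or red look-alike of the tube_rack alone.

How it is judged:
By the outcome, as a careful person would: the job done as asked, in the order asked, and still so for the second after the job is handed in, with the robot touching nothing.
It also fails if it takes over 58 s, if anything falls off the work surface, if the arm or the gripper's body presses on something with over 40 N, if the wrist force passes 120 N, or if a joint passes its speed limit or range.

## Robot

A 6-joint arm with a two-finger parallel gripper is mounted at the origin on the work surface. World frame = base frame: x ahead of the robot, y to its left, z up, the work surface at z = 0. Lengths are in m, angles in rad, forces in N, time in s.
With the tool pointing down it reaches from about 0.35 to 0.725 m from the base axis. Payload 4.3 kg.
Tool frame: the origin (TCP) lies between the finger pads; the fingertips stand 17 mm ahead of it and the grasp point (between the pads) lies 2 mm behind it (bot.finger_overhang is the distance from the TCP to the fingertips, in m); z points along the fingers, y is the line along which they close (so a half turn about z gives the same grasp; the last joint's range is limited). The gripper opens to 85 mm and grips with 20 to 120 N. Pads are 22 mm wide; open, the fingers measure 114 mm over their backs; the gripper's body (76 mm by 85 mm) begins 54 mm behind the grasp point. The pads swing forward as they close: fully open they stand 13 mm farther back than shut.
Start: joints at [1.133, 0.377, 0.081, 1.274, 0, 1.46], TCP at [0.185, 0.544, 0.248] pointing down, gripper open.
Joint ranges: [-2.72, 2.72], [-0.84, 1.66], [-1.02, 1.22], [-1.77, 2.12], [-1.37, 1.28], [-3.14, 3.14]. Speed limits (rad/s): [2.57, 2.57, 3.14, 3.14, 3.14, 3.14].

## Interface

Orientations are given as a rotation vector (axis times angle).
In Python, from rig import status, eyes, close_job, bot gives the robot as it stands.
- The arm moves only by the tool carry_out, never from a script. Its argument "increments" is a list of rows, each an object of numbers: "tx", "ty", "tz": the shift along the tool's x, y, z in cm; "ax", "ay", "az": the turn, a rotation vector about the tool's x, y, z in degrees. A call has exactly 8 rows; each row is the pose to reach, as a shift and turn from the pose commanded when the call began, along the tool's axes at that moment; what a row does not reach only later rows make up. A row lasts 1/12 s, in which the tool goes at most 41.7 mm and 7.16 degrees, less where a joint would pass 70% of its speed; a pose out of reach is approached as far as the arm can. A call with a gripper value outside its range is refused whole. "claw" is the closure in counts, from 0 (fully open) to 255 (shut), set as the call begins (left out, the last holds). The fingers move at their own pace and stop on an object; the grip force is fixed at half the most. Time passes only in rows, so rows that repeat a pose let the fingers close, or fill a call up. It gives the time, the measured TCP pose, the force, the opening and the grip force at its end, in the units of the state.
- status.get_state(): the state, without advancing time (a new reading comes with each control period).
- eyes.read_camera(name): name is "side" or "top" or "wrist"; returns the picture (400x640x3 uint8, blue, green, red); there is no depth.
- eyes.calibration(name): a dict with "fovy" (degrees; the focal length in pixels is half the picture's height over the tangent of half this angle, whatever the lens; pixels are square), "cx", "cy" (the principal point, pixels), "view" (4x4, takes a point from world to camera coordinates); the wrist camera has in their place "tool_from_camera" (4x4, takes a point from camera to tool coordinates, whose origin is the TCP and whose axes are the flange's). Camera axes: x right, y down, z forward; pixel columns grow to the right and rows downward; lengths in m; the calibration is good to about 2 mm. The wrist camera is an equidistant fisheye: a pixel r from the principal point sees the ray r / f radians off the axis. A picture is of the moment at which its call begins: read the wrist's pose just before it. calibration takes no time and is no camera call.
- close_job(): hands the job in; it is judged then, once.
The state is a dict: "clock": time; "joint_pos": joint angles; "joint_vel": joint speeds; "effort": joint torques, N m; "tool_pos": TCP position; "tool_rot": TCP orientation; "contact_force": force on the tool from outside, world axes, zero at the start; "moment": the same for the moment, N m; "opening": finger opening in m; "grip_force": force on a finger pad.
Only numpy, scipy, OpenCV 4.12 (cv2) and the standard library are available. Lean on these libraries where they do the work, as an engineer would, in place of code of your own. Each camera call takes 0.05 s, during which the arm holds its last target. There are 200 camera calls.

## Working session

There is one attempt and no reset: what is moved stays moved. The work goes in short steps, Python scripts to look and compute and a tool call to move; the robot and the scene stay as the last step left them, time stands still between calls to the robot, and variables do not carry over. Pictures are saved under pics/ and viewed, at most 10 in all, crops included, and the job is handed in when it is done.

Besides the shell and the picture viewer there is one more tool, called after "Call:" as name(argument=value, ...) on one line, values as JSON. carry_out: Moves the arm, as the interface text tells. Its arguments: {"type":"object","properties":{"increments":{"type":"array"},"claw":{"type":"number"}},"required":["increments"]}

```bash
ls; mkdir -p pics
python3 - <<'E'
from rig import status, eyes, bot
import cv2
for n in ("top","side"):
    im=eyes.read_camera(n); cv2.imwrite(f"pics/{n}0.png",im)
    c=eyes.calibration(n); print(n,c)
s=status.get_state(); print(s["clock"],s["tool_pos"],s["tool_rot"],s["opening"],bot.finger_overhang)
E
```

```text
pics
top {'fovy': 55.52833629162743, 'cx': 315.0689046375778, 'cy': 197.2676066538446, 'view': array([[ 0.00134971, -0.99991878, -0.01267326, -0.04150689],
       [-0.98144149,  0.00110564, -0.19175863,  0.55286786],
       [ 0.19175707,  0.01269688, -0.98136029,  0.97892134],
       [ 0.        ,  0.        ,  0.        ,  1.        ]])}
side {'fovy': 56.545279967227394, 'cx': 317.9300862662603, 'cy': 200.75176559170185, 'view': array([[-0.99374991, -0.1115361 ,  0.00456146,  0.53971914],
       [-0.06859552,  0.57790566, -0.81321565,  0.09542596],
       [ 0.08806681, -0.80844588, -0.58194458,  1.00118893],
       [ 0.        ,  0.        ,  0.        ,  1.        ]])}
0.1 [0.18487203 0.54388189 0.24743232] [-5.12489037e-01 -3.09899031e+00  2.82107658e-03] 0.0853661353970687 0.017
```

View pics/top0.png

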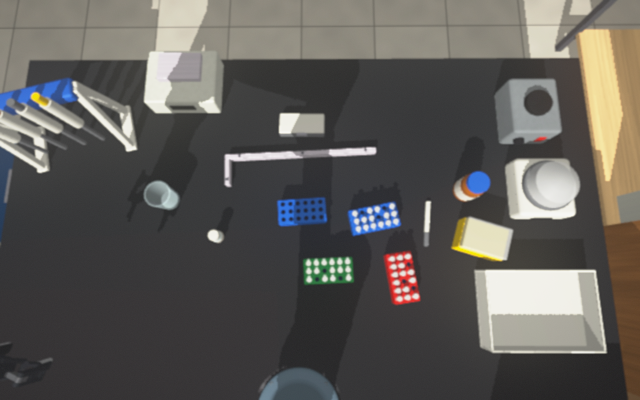

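View pics/side0.png

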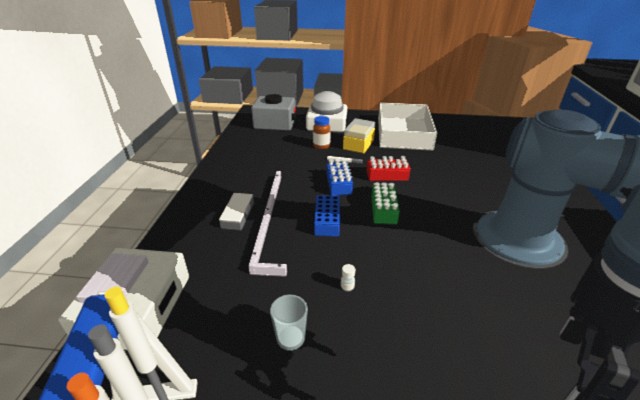

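Candidates: blue rack with white caps at (374,218), blue rack with dark holes at (302,212), green look-alike at (328,270) and red look-alike at (402,278). I choose (374,218), since it is blue with tubes. I'll check it in a crop.

Run:
```python
import cv2
im=cv2.imread("pics/top0.png")
c=im[135:255,215:415]
cv2.imwrite("pics/crop1.png",cv2.resize(c,None,fx=4,fy=4,interpolation=cv2.INTER_CUBIC))
```

```text
(no output)
```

View pics/crop1.png

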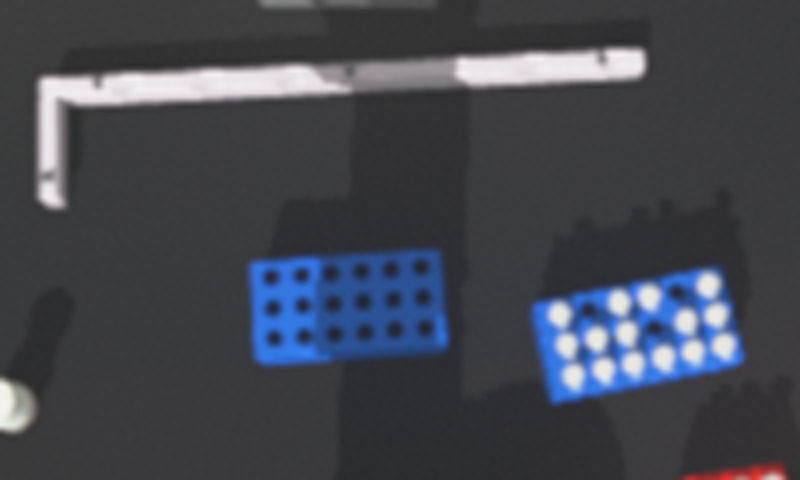

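The crop confirms the choice: the capped blue rack is at crop (638,335), full picture (375,219). The empty rack is at (302,212), and the L's corner is near (230,158). Now I fit models to the masks.

```bash
cat > h.py <<'E'
import numpy as np, cv2
from rig import eyes
from scipy.optimize import minimize
U=6
def box(x0,x1,y0,y1,z):
    return np.array([[x,y,h] for x in(x0,x1) for y in(y0,y1) for h in(0,z)])
RACK=[box(-.033,.033,-.065,.065,.045)]
STOP=[box(0,.012,-.42,.012,.028),box(-.075,.012,0,.012,.028)]
def proj(n,P):
    c=eyes.calibration(n); f=200/np.tan(np.radians(c["fovy"]/2))
    q=P@c["view"][:3,:3].T+c["view"][:3,3]
    return q[:,:2]/q[:,2:]*f+[c["cx"],c["cy"]]
def world(parts,p):
    c,s=np.cos(p[2]),np.sin(p[2])
    return [P@np.array([[c,s,0],[-s,c,0],[0,0,1]])+[p[0],p[1],0] for P in parts]
def sil(n,parts,p,roi):
    m=np.zeros(((roi[3]-roi[1])*U,(roi[2]-roi[0])*U),np.uint8)
    for P in world(parts,p):
        q=(proj(n,P)-roi[:2]+.5)*U-.5
        cv2.fillConvexPoly(m,cv2.convexHull(np.round(q*16).astype(np.int32)),255,shift=4)
    return m
def up(im,roi):
    return cv2.resize(im[roi[1]:roi[3],roi[0]:roi[2]],None,fx=U,fy=U,interpolation=cv2.INTER_CUBIC)
def ground(n,u,v,z=0):
    c=eyes.calibration(n); f=200/np.tan(np.radians(c["fovy"]/2))
    R,t=c["view"][:3,:3],c["view"][:3,3]
    d=R.T@np.array([(u-c["cx"])/f,(v-c["cy"])/f,1]); o=-R.T@t
    return (o+d*(z-o[2])/d[2])[:2]
def big(m,hull):
    cs=cv2.findContours(m,cv2.RETR_EXTERNAL,cv2.CHAIN_APPROX_NONE)[0]
    k=max(cs,key=cv2.contourArea); o=np.zeros_like(m)
    cv2.drawContours(o,[cv2.convexHull(k) if hull else k],-1,255,-1); return o
def bluemask(b):
    h=cv2.cvtColor(b,cv2.COLOR_BGR2HSV); return cv2.inRange(h,(95,110,70),(125,255,255))
def whitemask(b):
    return cv2.inRange(cv2.cvtColor(b,cv2.COLOR_BGR2GRAY),105,255)
def fit(views,parts,p0,mf,hull):
    ms=[(n,roi,big(mf(up(im,roi)),hull)) for n,im,roi in views]
    def cost(q):
        p=[q[0]/100,q[1]/100,q[2]/20]
        return sum(cv2.countNonZero(cv2.bitwise_xor(m,sil(n,parts,p,roi)))/cv2.countNonZero(m) for n,roi,m in ms)
    q0=np.array([p0[0]*100,p0[1]*100,p0[2]*20])
    for _ in range(2):
        r=minimize(cost,q0,method="Nelder-Mead",options=dict(initial_simplex=q0+np.vstack([np.zeros(3),np.eye(3)]),xatol=.002,fatol=1e-5)); q0=r.x
    return np.round([q0[0]/100,q0[1]/100,q0[2]/20],4),round(r.fun,3)
E
python3 - <<'E'
from h import *
t=cv2.imread("pics/top0.png"); s=cv2.imread("pics/side0.png")
for nm,parts,u,mf,hu,rt,rs in [("tube",RACK,(375,219),bluemask,True,(342,195,408,242),(322,155,358,199)),
  ("empty",RACK,(302,212),bluemask,True,(270,192,334,232),(308,190,346,240)),
  ("stop",STOP,(230,158),whitemask,False,(215,140,385,192),(242,165,294,282))]:
    p0=[*ground("top",*u,.02),0]
    print(nm,p0,fit([("top",t,rt)],parts,p0,mf,hu),fit([("side",s,rs)],parts,p0,mf,hu),fit([("top",t,rt),("side",s,rs)],parts,p0,mf,hu))
print("vial",ground("top",215,237,.06),"marker",ground("top",428,202),ground("top",427,244),"green",ground("top",328,270,.04),"red",ground("top",402,278,.04))
c=eyes.calibration("wrist");print(c)
E
```

```text
tube [np.float64(0.4978568832430922), np.float64(-0.20708015119905612), 0] (array([ 0.4995, -0.2019,  0.1711]), np.float64(0.081)) (array([ 0.5186, -0.1382, -0.6896]), np.float64(0.199)) (array([ 0.5011, -0.1993,  0.2084]), np.float64(0.481))
empty [np.float64(0.5175864738075923), np.float64(-0.004650171162300341), 0] (array([ 0.5183, -0.0042,  0.0763]), np.float64(0.082)) (array([ 0.5116, -0.0088, -0.0621]), np.float64(0.171)) (array([ 0.5182, -0.0055,  0.0733]), np.float64(0.291))Traceback (most recent call last):
  File "<stdin>", line 7, in <module>
  File "h.py", line 44, in fit
    r=minimize(cost,q0,method="Nelder-Mead",options=dict(initial_simplex=q0+np.vstack([np.zeros(3),np.eye(3)]),xatol=.002,fatol=1e-5)); q0=r.x
    res = _minimize_neldermead(fun, x0, args, callback, bounds=bounds,
                               **options)
    fxcc = func(xcc)
    fx = function(np.copy(x), *(wrapper_args + args))
  File "h.py", line 41, in cost
    return sum(cv2.countNonZero(cv2.bitwise_xor(m,sil(n,parts,p,roi)))/cv2.countNonZero(m) for n,roi,m in ms)
  File "h.py", line 41, in <genexpr>
    return sum(cv2.countNonZero(cv2.bitwise_xor(m,sil(n,parts,p,roi)))/cv2.countNonZero(m) for n,roi,m in ms)
                                                  ~~~^^^^^^^^^^^^^^^
  File "h.py", line 19, in sil
    q=(proj(n,P)-roi[:2]+.5)*U-.5
       ~~~~^^^^^
  File "h.py", line 10, in proj
    c=eyes.calibration(n); f=200/np.tan(np.radians(c["fovy"]/2))
ValueError: time passes only in moves, steps and waits
```

```bash
sed -i 's/^from rig import eyes/from rig import eyes\nimport functools\n@functools.cache\ndef cal(n): return eyes.calibration(n)/; s/c=eyes.calibration(n)/c=cal(n)/' h.py
python3 - <<'E'
from h import *
t=cv2.imread("pics/top0.png"); 
roi=(215,135,415,255); U4=4
vis=cv2.resize(t[135:255,215:415],None,fx=4,fy=4,interpolation=cv2.INTER_CUBIC)
for nm,parts,u,mf,hu,rt in [("tube",RACK,(375,219),bluemask,True,(342,195,408,242)),
  ("empty",RACK,(302,212),bluemask,True,(270,192,334,232)),
  ("stop",STOP,(228,156),whitemask,False,(215,140,385,192))]:
    p0=[*ground("top",*u,.02),0]
    p,r=fit([("top",t,rt)],parts,p0,mf,hu); print(nm,p,r)
    for P in world(parts,p):
        q=(proj("top",P)-[215,135]+.5)*4-.5
        cv2.polylines(vis,[cv2.convexHull(q.astype(np.int32))],True,(0,255,255),1)
cv2.imwrite("pics/fit1.png",vis)
print("vial",ground("top",215,237,.06),"marker",ground("top",428,202),ground("top",427,244),"green",ground("top",328,270,.04),"red",ground("top",402,278,.04))
c=cal("wrist");print(c)
E
```

```text
tube [ 0.4995 -0.2019  0.1711] 0.081
empty [ 0.5183 -0.0042  0.0763] 0.082
stop [0.6715 0.2072 0.0501] 0.126
vial [0.44442634 0.22388741] marker [ 0.54921174 -0.36172765] [ 0.4304473  -0.35237056] green [ 0.35888713 -0.07582897] red [ 0.33843517 -0.27065763]
{'fovy': 65.70646984690485, 'cx': 320.2537827332827, 'cy': 202.95926793198225, 'tool_from_camera': array([[ 2.46719399e-04, -9.60334406e-01, -2.78850799e-01,
         7.05030449e-02],
       [ 9.99999853e-01,  3.71320190e-04, -3.94017845e-04,
         4.30175490e-04],
       [ 4.81931825e-04, -2.78850661e-01,  9.60334357e-01,
        -1.24952603e-01],
       [ 0.00000000e+00,  0.00000000e+00,  0.00000000e+00,
         1.00000000e+00]])}
```

View pics/fit1.png

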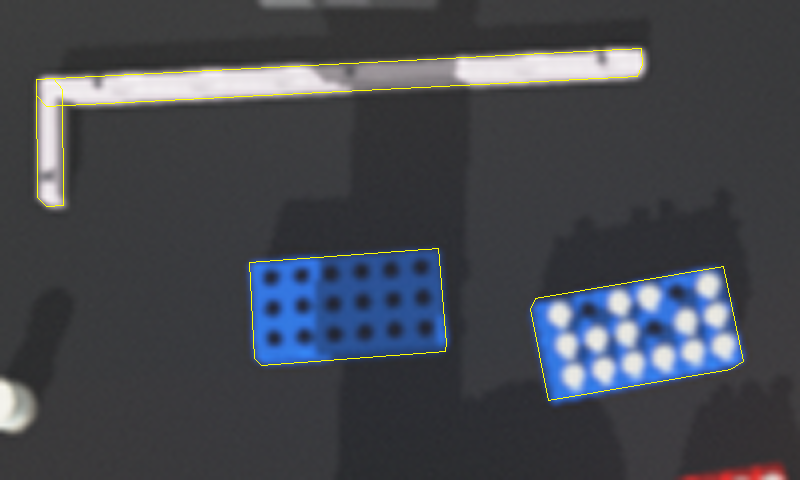

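The yellow outlines lie on the visible edges, so the fits are good. Plan:
- Fork-push the rack +x with two open fingers until it is abreast of the lane between the empty rack and the rail.
- Push its end along +y.
- Press it into the rail and the corner.

I'll write a helper that turns world targets into tool increments.

```bash
cat > g.py <<'E'
import sys, numpy as np
from rig import status
from scipy.spatial.transform import Rotation as R
def inc(targets):
    s=status.get_state(); R0=R.from_rotvec(s["tool_rot"]); p0=np.array(s["tool_pos"])
    y=R0.as_matrix()[:,1]
    print("t",round(s["clock"],2),"pos",p0.round(4),"yaw",round(np.arctan2(-y[0],y[1]),4),"tilt",(R0.as_matrix()[:2,2]).round(4),"F",np.round(s["contact_force"],1),"open",round(s["opening"],4))
    for x,yy,z,psi in targets:
        c,sn=np.cos(psi),np.sin(psi)
        T=R.from_matrix(np.array([[-c,-sn,0],[-sn,c,0],[0,0,-1]]))
        d=R0.inv().apply(np.array([x,yy,z])-p0)*100; a=np.degrees((R0.inv()*T).as_rotvec())
        print((x,yy,z,psi),"-> t",d.round(2),"a",a.round(2))
if __name__=="__main__": inc(eval(sys.argv[1]))
E
python3 g.py "[(.40,.20,.20,.171),(.43,-.213,.15,.171)]"
```

```text
t 0.1 pos [0.1849 0.5439 0.2474] yaw -0.3278 tilt [-0.0008 -0.0017] F [-0.3 -0.8 -0. ] open 0.0854
(0.4, 0.2, 0.2, 0.171) -> t [-31.44 -25.62   4.78] a [ -0.1   -0.04 -28.58]
(0.43, -0.213, 0.15, 0.171) -> t [-47.58 -63.75   9.85] a [ -0.1   -0.04 -28.58]
```

Call:
carry_out(increments=[{"tx": -31, "ty": -25, "tz": 4, "az": -28.6}, {"tx": -31, "ty": -25, "tz": 4, "az": -28.6}, {"tx": -31, "ty": -25, "tz": 4, "az": -28.6}, {"tx": -31, "ty": -25, "tz": 4, "az": -28.6}, {"tx": -31, "ty": -25, "tz": 4, "az": -28.6}, {"tx": -31, "ty": -25, "tz": 4, "az": -28.6}, {"tx": -31, "ty": -25, "tz": 4, "az": -28.6}, {"tx": -31, "ty": -25, "tz": 4, "az": -28.6}], claw=0)

```text
validation failed for argument at $.in...
```

```bash
python3 g.py "[(.43,-.213,.15,.171)]"
```

```text
t 0.1 pos [0.1849 0.5439 0.2474] yaw -0.3278 tilt [-0.0008 -0.0017] F [-0.3 -0.8 -0. ] open 0.0854
(0.43, -0.213, 0.15, 0.171) -> t [-47.58 -63.75   9.85] a [ -0.1   -0.04 -28.58]
```

Call:
carry_out(increments=[{"tx": -31, "ty": -25, "tz": 4, "ax": 0, "ay": 0, "az": -28.6}, {"tx": -31, "ty": -25, "tz": 4, "ax": 0, "ay": 0, "az": -28.6}, {"tx": -31, "ty": -25, "tz": 4, "ax": 0, "ay": 0, "az": -28.6}, {"tx": -31, "ty": -25, "tz": 4, "ax": 0, "ay": 0, "az": -28.6}, {"tx": -31, "ty": -25, "tz": 4, "ax": 0, "ay": 0, "az": -28.6}, {"tx": -31, "ty": -25, "tz": 4, "ax": 0, "ay": 0, "az": -28.6}, {"tx": -31, "ty": -25, "tz": 4, "ax": 0, "ay": 0, "az": -28.6}, {"tx": -31, "ty": -25, "tz": 4, "ax": 0, "ay": 0, "az": -28.6}], claw=0)

```text
clock: 0.77
tool_pos: [0.3571, 0.2715, 0.2157]
tool_rot: [0.27, -3.13, 0.0]
contact_force: [1.3, 0.3, -0.1]
opening: 0.0854
grip_force: 0.0
```

```bash
python3 g.py "[(.40,-.02,.17,.171),(.43,-.213,.12,.171)]"
```

```text
t 0.77 pos [0.3571 0.2715 0.2157] yaw 0.1719 tilt [-0.0003 -0.0001] F [ 1.3  0.3 -0.1] open 0.0854
(0.4, -0.02, 0.17, 0.171) -> t [  0.76 -29.45   4.57] a [-0.   -0.02  0.05]
(0.43, -0.213, 0.12, 0.171) -> t [  1.1  -48.98   9.57] a [-0.   -0.02  0.05]
```

Call:
carry_out(increments=[{"tx": 0.1, "ty": -4, "tz": 1, "ax": 0, "ay": 0, "az": 0}, {"tx": 0.2, "ty": -8, "tz": 2, "ax": 0, "ay": 0, "az": 0}, {"tx": 0.3, "ty": -12, "tz": 3, "ax": 0, "ay": 0, "az": 0}, {"tx": 0.4, "ty": -16, "tz": 4, "ax": 0, "ay": 0, "az": 0}, {"tx": 0.5, "ty": -20, "tz": 5, "ax": 0, "ay": 0, "az": 0}, {"tx": 0.6, "ty": -24, "tz": 6, "ax": 0, "ay": 0, "az": 0}, {"tx": 0.7, "ty": -28, "tz": 6.5, "ax": 0, "ay": 0, "az": 0}, {"tx": 0.8, "ty": -32, "tz": 7, "ax": 0, "ay": 0, "az": 0}])

```text
clock: 1.43
tool_pos: [0.4027, -0.045, 0.1454]
tool_rot: [0.268, -3.129, -0.001]
contact_force: [1.0, 0.4, 0.4]
opening: 0.0851
grip_force: 0.0
```

```bash
python3 g.py "[(.43,-.213,.12,.171),(.4315,-.2135,.026,.171)]"
```

```text
t 1.43 pos [ 0.4027 -0.045   0.1454] yaw 0.1711 tilt [-0.0009  0.0005] F [1.  0.4 0.4] open 0.0851
(0.43, -0.213, 0.12, 0.171) -> t [  0.17 -17.02   2.53] a [ 0.04 -0.04  0.01]
(0.4315, -0.2135, 0.026, 0.171) -> t [  0.02 -17.1   11.93] a [ 0.04 -0.04  0.01]
```

Call:
carry_out(increments=[{"tx": 0.1, "ty": -4, "tz": 0.5, "ax": 0, "ay": 0, "az": 0}, {"tx": 0.1, "ty": -8, "tz": 1, "ax": 0, "ay": 0, "az": 0}, {"tx": 0.1, "ty": -12, "tz": 1.5, "ax": 0, "ay": 0, "az": 0}, {"tx": 0.1, "ty": -15, "tz": 2, "ax": 0, "ay": 0, "az": 0}, {"tx": 0.1, "ty": -16.5, "tz": 3, "ax": 0, "ay": 0, "az": 0}, {"tx": 0.1, "ty": -17, "tz": 4, "ax": 0, "ay": 0, "az": 0}, {"tx": 0.1, "ty": -17, "tz": 5, "ax": 0, "ay": 0, "az": 0}, {"tx": 0.1, "ty": -17, "tz": 5, "ax": 0, "ay": 0, "az": 0}])

```text
clock: 2.1
tool_pos: [0.4296, -0.2095, 0.0936]
tool_rot: [0.268, -3.126, -0.006]
contact_force: [-1.1, -0.5, -1.2]
opening: 0.0852
grip_force: 0.0
```

```bash
python3 g.py "[(.4315,-.2135,.026,.171)]"
python3 - <<'E'
from rig import eyes; import cv2
cv2.imwrite("pics/w1.png",eyes.read_camera("wrist"))
E
```

```text
t 2.1 pos [ 0.4296 -0.2095  0.0936] yaw 0.1711 tilt [-0.0041  0.0033] F [-1.1 -0.5 -1.2] open 0.0852
(0.4315, -0.2135, 0.026, 0.171) -> t [-0.14 -0.46  6.76] a [ 0.22 -0.2   0.  ]
```

View pics/w1.png

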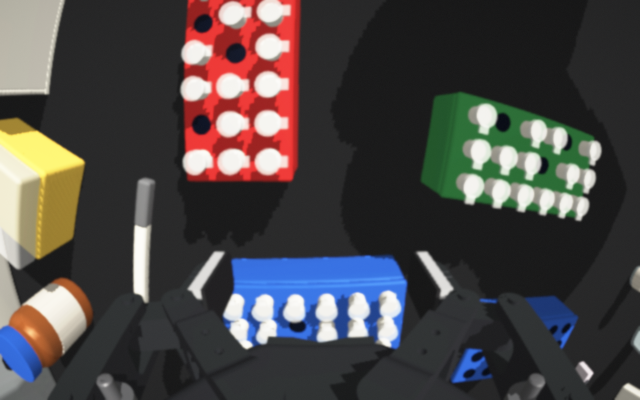

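The wrist view shows the near side of the capped blue rack between the fingers, at columns 232–404 and row ~258, square to the tool. The marker, red rack and green rack are clear. Descending.

Call:
carry_out(increments=[{"tx": -0.1, "ty": -0.2, "tz": 1.5, "ax": 0, "ay": 0, "az": 0}, {"tx": -0.1, "ty": -0.4, "tz": 3, "ax": 0, "ay": 0, "az": 0}, {"tx": -0.1, "ty": -0.4, "tz": 4.5, "ax": 0, "ay": 0, "az": 0}, {"tx": -0.1, "ty": -0.4, "tz": 5.5, "ax": 0, "ay": 0, "az": 0}, {"tx": -0.1, "ty": -0.4, "tz": 6.2, "ax": 0, "ay": 0, "az": 0}, {"tx": -0.1, "ty": -0.4, "tz": 6.6, "ax": 0, "ay": 0, "az": 0}, {"tx": -0.5, "ty": -0.4, "tz": 6.7, "ax": 0, "ay": 0, "az": 0}, {"tx": -1, "ty": -0.4, "tz": 6.7, "ax": 0, "ay": 0, "az": 0}])

```text
clock: 2.82
tool_pos: [0.4423, -0.2128, 0.0293]
tool_rot: [0.269, -3.13, -0.0]
contact_force: [0.9, 0.0, 0.0]
opening: 0.0855
grip_force: 0.0
```

```bash
python3 g.py "[(.47,-.211,.026,.13),(.576,-.2045,.026,.05),(.580,-.2045,.026,.05)]"
python3 - <<'E'
from rig import eyes; import cv2
cv2.imwrite("pics/w2.png",eyes.read_camera("wrist"))
E
```

```text
t 2.82 pos [ 0.4423 -0.2128  0.0293] yaw 0.1715 tilt [-0.0001  0.0003] F [0.9 0.  0. ] open 0.0855
(0.47, -0.211, 0.026, 0.13) -> t [-2.76 -0.3   0.33] a [ 0.01 -0.    2.38]
(0.576, -0.2045, 0.026, 0.05) -> t [-13.32  -1.47   0.33] a [ 0.01 -0.    6.96]
(0.58, -0.2045, 0.026, 0.05) -> t [-13.71  -1.54   0.33] a [ 0.01 -0.    6.96]
```

View pics/w2.png

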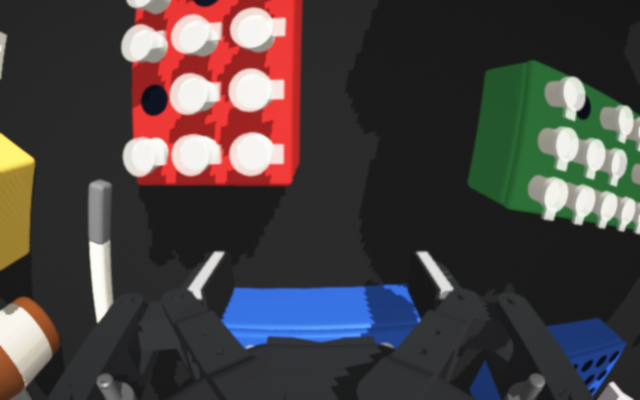

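Call:
carry_out(increments=[{"tx": -0.6, "ty": -0.1, "tz": 0.2, "ax": 0, "ay": 0, "az": 0}, {"tx": -1.2, "ty": -0.1, "tz": 0.3, "ax": 0, "ay": 0, "az": 0}, {"tx": -1.7, "ty": -0.2, "tz": 0.3, "ax": 0, "ay": 0, "az": 0.3}, {"tx": -2.3, "ty": -0.2, "tz": 0.3, "ax": 0, "ay": 0, "az": 0.7}, {"tx": -2.9, "ty": -0.3, "tz": 0.3, "ax": 0, "ay": 0, "az": 1.1}, {"tx": -3.5, "ty": -0.4, "tz": 0.3, "ax": 0, "ay": 0, "az": 1.5}, {"tx": -4.1, "ty": -0.5, "tz": 0.3, "ax": 0, "ay": 0, "az": 1.9}, {"tx": -4.7, "ty": -0.5, "tz": 0.3, "ax": 0, "ay": 0, "az": 2.3}])

```text
clock: 3.53
tool_pos: [0.49, -0.2102, 0.0261]
tool_rot: [-0.205, 3.135, -0.0]
contact_force: [-1.1, -0.8, 0.6]
opening: 0.0854
grip_force: 0.6
```

```bash
python3 g.py "[(.578,-.2045,.026,.05)]"
python3 - <<'E'
from h import *
im=eyes.read_camera("top"); cv2.imwrite("pics/t2.png",im)
E
```

```text
t 3.53 pos [ 0.49   -0.2102  0.0261] yaw 0.1304 tilt [ 0.0003 -0.0001] F [-1.1 -0.8  0.6] open 0.0854
(0.578, -0.2045, 0.026, 0.05) -> t [-8.8  -0.58  0.01] a [-0.01  0.02  4.61]
```

View pics/t2.png

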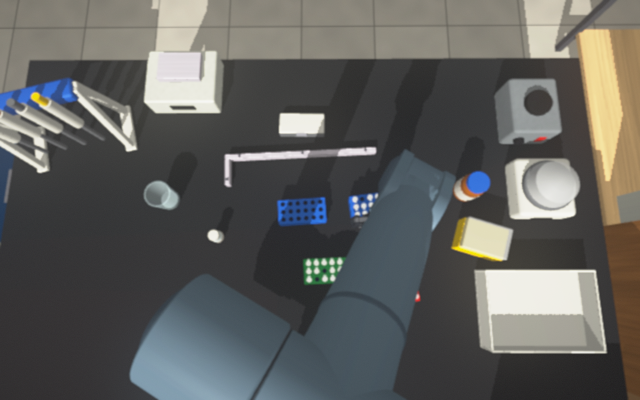

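The arm hides most of the rack, but its left end shows at (362,207), moved up and clear of the empty rack. Contact force is low, so I continue.

Call:
carry_out(increments=[{"tx": -0.6, "ty": 0, "tz": 0, "ax": 0, "ay": 0, "az": 0.4}, {"tx": -1.2, "ty": -0.1, "tz": 0, "ax": 0, "ay": 0, "az": 0.8}, {"tx": -1.8, "ty": -0.1, "tz": 0, "ax": 0, "ay": 0, "az": 1.2}, {"tx": -2.4, "ty": -0.2, "tz": 0, "ax": 0, "ay": 0, "az": 1.6}, {"tx": -3.0, "ty": -0.2, "tz": 0, "ax": 0, "ay": 0, "az": 2.0}, {"tx": -3.6, "ty": -0.2, "tz": 0, "ax": 0, "ay": 0, "az": 2.4}, {"tx": -4.2, "ty": -0.3, "tz": 0, "ax": 0, "ay": 0, "az": 2.8}, {"tx": -4.8, "ty": -0.3, "tz": 0, "ax": 0, "ay": 0, "az": 3.2}])

```text
clock: 4.25
tool_pos: [0.5379, -0.2068, 0.0261]
tool_rot: [-0.117, 3.139, 0.0]
contact_force: [-1.5, -0.2, -1.0]
opening: 0.0853
grip_force: 0.4
```

Call:
carry_out(increments=[{"tx": -0.6, "ty": 0, "tz": 0, "ax": 0, "ay": 0, "az": 0.3}, {"tx": -1.2, "ty": -0.1, "tz": 0, "ax": 0, "ay": 0, "az": 0.6}, {"tx": -1.8, "ty": -0.1, "tz": 0, "ax": 0, "ay": 0, "az": 0.9}, {"tx": -2.4, "ty": -0.1, "tz": 0, "ax": 0, "ay": 0, "az": 1.2}, {"tx": -3.0, "ty": -0.2, "tz": 0, "ax": 0, "ay": 0, "az": 1.4}, {"tx": -3.5, "ty": -0.2, "tz": 0, "ax": 0, "ay": 0, "az": 1.4}, {"tx": -4.0, "ty": -0.2, "tz": 0, "ax": 0, "ay": 0, "az": 1.4}, {"tx": -4.0, "ty": -0.2, "tz": 0, "ax": 0, "ay": 0, "az": 1.4}])

```text
clock: 4.92
tool_pos: [0.5786, -0.2058, 0.0263]
tool_rot: [-0.081, 3.139, -0.0]
contact_force: [-0.1, 0.4, -0.8]
opening: 0.0855
grip_force: 0.0
```

```bash
python3 g.py "[(.578,-.2045,.026,.05),(.535,-.2045,.026,.05),(.535,-.2045,.13,.05)]"
```

```text
t 4.92 pos [ 0.5786 -0.2058  0.0263] yaw 0.0514 tilt [ 0.0015 -0.0002] F [-0.1  0.4 -0.8] open 0.0855
(0.578, -0.2045, 0.026, 0.05) -> t [0.06 0.14 0.03] a [-0.02  0.08  0.08]
(0.535, -0.2045, 0.026, 0.05) -> t [4.35 0.36 0.02] a [-0.02  0.08  0.08]
(0.535, -0.2045, 0.13, 0.05) -> t [  4.34   0.36 -10.38] a [-0.02  0.08  0.08]
```

Call:
carry_out(increments=[{"tx": 1.5, "ty": 0.1, "tz": 0, "ax": 0, "ay": 0, "az": 0}, {"tx": 3.5, "ty": 0.3, "tz": 0, "ax": 0, "ay": 0, "az": 0}, {"tx": 4.3, "ty": 0.3, "tz": -2, "ax": 0, "ay": 0, "az": 0}, {"tx": 4.3, "ty": 0.3, "tz": -6, "ax": 0, "ay": 0, "az": 0}, {"tx": 4.3, "ty": 0.3, "tz": -10, "ax": 0, "ay": 0, "az": 0}, {"tx": 4.3, "ty": -3, "tz": -13, "ax": 0, "ay": 0, "az": -7}, {"tx": 4.3, "ty": -7, "tz": -14, "ax": 0, "ay": 0, "az": -14}, {"tx": 4.3, "ty": -11, "tz": -14, "ax": 0, "ay": 0, "az": -21}])

```text
clock: 5.58
tool_pos: [0.5424, -0.3192, 0.1714]
tool_rot: [-0.663, 3.065, -0.01]
contact_force: [0.7, -0.6, -1.0]
opening: 0.0852
grip_force: 0.0
```

```bash
python3 g.py "[(.52,-.36,.17,1.62),(.59,-.33,.17,1.62)]"
```

```text
t 5.58 pos [ 0.5424 -0.3192  0.1714] yaw 0.426 tilt [ 0.0074 -0.0047] F [ 0.7 -0.6 -1. ] open 0.0852
(0.52, -0.36, 0.17, 1.62) -> t [ 3.72 -2.79  0.15] a [-5.300e-01 -1.000e-02 -6.841e+01]
(0.59, -0.33, 0.17, 1.62) -> t [-3.89 -2.95  0.18] a [-5.300e-01 -1.000e-02 -6.841e+01]
```

Call:
carry_out(increments=[{"tx": 1, "ty": -1, "tz": 0, "ax": 0, "ay": 0, "az": -7}, {"tx": 2, "ty": -2, "tz": 0, "ax": 0, "ay": 0, "az": -14}, {"tx": 3.5, "ty": -2.5, "tz": 0, "ax": 0, "ay": 0, "az": -21}, {"tx": 3.5, "ty": -2.5, "tz": 0, "ax": 0, "ay": 0, "az": -28}, {"tx": 3.5, "ty": -2.5, "tz": 0, "ax": 0, "ay": 0, "az": -35}, {"tx": 3.5, "ty": -2.5, "tz": 0, "ax": 0, "ay": 0, "az": -42}, {"tx": 3.5, "ty": -2.5, "tz": 0, "ax": 0, "ay": 0, "az": -49}, {"tx": 3.5, "ty": -2.5, "tz": 0, "ax": 0, "ay": 0, "az": -56}], claw=150)

```text
clock: 6.25
tool_pos: [0.5181, -0.3546, 0.1662]
tool_rot: [-2.024, 2.402, -0.001]
contact_force: [0.2, -0.3, -0.2]
opening: 0.0351
grip_force: 0.0
```

```bash
python3 g.py "[(.59,-.33,.12,1.62)]"
python3 - <<'E'
from h import *
t=eyes.read_camera("top"); cv2.imwrite("pics/t3.png",t); roi=(342,170,400,225)
p,r=fit([("top",t,roi)],RACK,[.622,-.2,.05],bluemask,True); print(p,r)
vis=cv2.resize(t[135:255,215:415],None,fx=4,fy=4,interpolation=cv2.INTER_CUBIC)
q=(proj("top",world(RACK,p)[0])-[215,135]+.5)*4-.5
cv2.polylines(vis,[cv2.convexHull(q.astype(np.int32))],True,(0,255,255),1)
cv2.imwrite("pics/fit3.png",vis)
E
```

```text
t 6.25 pos [ 0.5181 -0.3546  0.1662] yaw 1.4006 tilt [ 0.0005 -0.    ] F [ 0.2 -0.3 -0.2] open 0.0351
(0.59, -0.33, 0.12, 1.62) -> t [-3.64 -6.67  4.63] a [ -0.03  -0.   -12.57]
[ 0.6212 -0.2001  0.0487] 0.023
```

View pics/fit3.png

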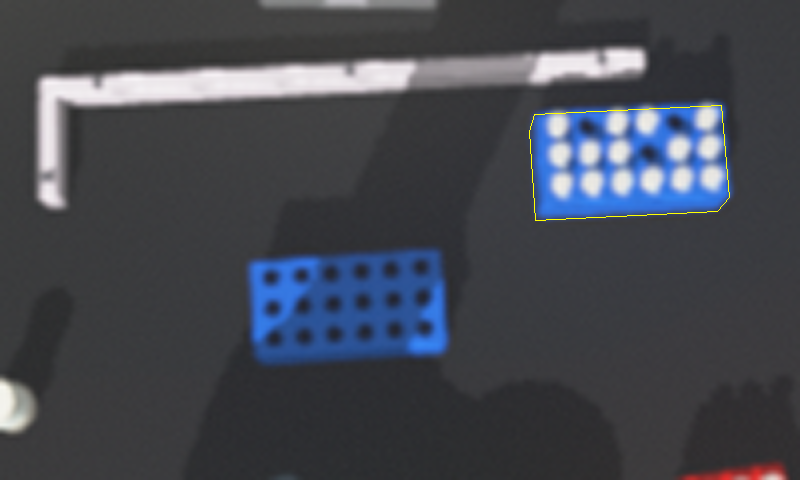

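The rack fits at (0.621, −0.200), yaw 0.049, which is parallel to the rail. The empty rack is unmoved. Next I go to its right end.

```bash
python3 g.py "[(.626,-.302,.10,1.62),(.626,-.302,.026,1.62)]"
```

```text
t 6.3 pos [ 0.5181 -0.3545  0.1662] yaw 1.4044 tilt [ 0.0005 -0.    ] F [-0.1  0.7  1.2] open 0.0352
(0.626, -0.302, 0.1, 1.62) -> t [-6.97 -9.77  6.63] a [ -0.03  -0.   -12.36]
(0.626, -0.302, 0.026, 1.62) -> t [-6.97 -9.76 14.03] a [ -0.03  -0.   -12.36]
```

Call:
carry_out(increments=[{"tx": -2, "ty": -3, "tz": 1, "ax": 0, "ay": 0, "az": -6}, {"tx": -4, "ty": -6, "tz": 2, "ax": 0, "ay": 0, "az": -12.4}, {"tx": -6, "ty": -9, "tz": 3.5, "ax": 0, "ay": 0, "az": -12.4}, {"tx": -7, "ty": -9.8, "tz": 6, "ax": 0, "ay": 0, "az": -12.4}, {"tx": -7, "ty": -9.8, "tz": 8, "ax": 0, "ay": 0, "az": -12.4}, {"tx": -7, "ty": -9.8, "tz": 10, "ax": 0, "ay": 0, "az": -12.4}, {"tx": -7, "ty": -9.8, "tz": 10, "ax": 0, "ay": 0, "az": -12.4}, {"tx": -7, "ty": -9.8, "tz": 10, "ax": 0, "ay": 0, "az": -12.4}])

```text
clock: 6.97
tool_pos: [0.6257, -0.3019, 0.0649]
tool_rot: [2.264, -2.177, -0.005]
contact_force: [-0.3, 0.1, 0.1]
opening: 0.0352
grip_force: 0.0
```

```bash
python3 g.py "[(.626,-.302,.026,1.62),(.626,-.29,.026,1.62)]"
```

```text
t 6.97 pos [ 0.6257 -0.3019  0.0649] yaw 1.6098 tilt [-0.0028  0.0018] F [-0.3  0.1  0.1] open 0.0352
(0.626, -0.302, 0.026, 1.62) -> t [ 0.02 -0.04  3.89] a [ 0.15  0.11 -0.58]
(0.626, -0.29, 0.026, 1.62) -> t [-1.18 -0.09  3.89] a [ 0.15  0.11 -0.58]
```

Call:
carry_out(increments=[{"tx": 0, "ty": 0, "tz": 1.5, "ax": 0, "ay": 0, "az": -0.2}, {"tx": 0, "ty": 0, "tz": 2.8, "ax": 0, "ay": 0, "az": -0.3}, {"tx": 0, "ty": 0, "tz": 3.6, "ax": 0, "ay": 0, "az": -0.4}, {"tx": -0.6, "ty": 0, "tz": 3.9, "ax": 0, "ay": 0, "az": -0.4}, {"tx": -1.3, "ty": -0.1, "tz": 3.9, "ax": 0, "ay": 0, "az": -0.4}, {"tx": -2.0, "ty": -0.1, "tz": 3.9, "ax": 0, "ay": 0, "az": -0.4}, {"tx": -2.6, "ty": -0.1, "tz": 3.9, "ax": 0, "ay": 0, "az": -0.4}, {"tx": -3.2, "ty": -0.1, "tz": 3.9, "ax": 0, "ay": 0, "az": -0.4}])

```text
clock: 7.63
tool_pos: [0.6273, -0.2704, 0.0284]
tool_rot: [-2.274, 2.168, -0.004]
contact_force: [0.3, -2.4, 1.6]
opening: 0.0355
grip_force: 0.8
```

```bash
python3 g.py "[(.609,.059,.026,1.621)]"
```

```text
t 7.63 pos [ 0.6273 -0.2704  0.0284] yaw 1.6185 tilt [ 0.0017 -0.0016] F [ 0.3 -2.4  1.6] open 0.0355
(0.609, 0.059, 0.026, 1.621) -> t [-32.99   0.25   0.18] a [-0.09 -0.09 -0.14]
```

Call:
carry_out(increments=[{"tx": -0.7, "ty": 0, "tz": 0, "ax": 0, "ay": 0, "az": 0}, {"tx": -1.4, "ty": 0, "tz": 0, "ax": 0, "ay": 0, "az": 0}, {"tx": -2.1, "ty": 0, "tz": 0, "ax": 0, "ay": 0, "az": 0}, {"tx": -2.8, "ty": 0, "tz": 0, "ax": 0, "ay": 0, "az": 0}, {"tx": -3.5, "ty": 0, "tz": 0, "ax": 0, "ay": 0, "az": 0}, {"tx": -4.2, "ty": 0, "tz": 0, "ax": 0, "ay": 0, "az": 0}, {"tx": -4.9, "ty": 0, "tz": 0, "ax": 0, "ay": 0, "az": 0}, {"tx": -5.6, "ty": 0, "tz": 0, "ax": 0, "ay": 0, "az": 0}])

```text
clock: 8.3
tool_pos: [0.6237, -0.214, 0.027]
tool_rot: [2.273, -2.168, -0.0]
contact_force: [-1.6, -1.8, 2.0]
opening: 0.0353
grip_force: 1.0
```

Call:
carry_out(increments=[{"tx": -0.7, "ty": 0, "tz": 0, "ax": 0, "ay": 0, "az": 0}, {"tx": -1.4, "ty": 0, "tz": 0, "ax": 0, "ay": 0, "az": 0}, {"tx": -2.1, "ty": 0, "tz": 0, "ax": 0, "ay": 0, "az": 0}, {"tx": -2.8, "ty": 0, "tz": 0, "ax": 0, "ay": 0, "az": 0}, {"tx": -3.5, "ty": 0, "tz": 0, "ax": 0, "ay": 0, "az": 0}, {"tx": -4.2, "ty": 0, "tz": 0, "ax": 0, "ay": 0, "az": 0}, {"tx": -4.9, "ty": 0, "tz": 0, "ax": 0, "ay": 0, "az": 0}, {"tx": -5.6, "ty": 0, "tz": 0, "ax": 0, "ay": 0, "az": 0}])

```text
clock: 8.97
tool_pos: [0.6211, -0.158, 0.027]
tool_rot: [-2.273, 2.168, 0.0]
contact_force: [0.6, -1.7, 1.4]
opening: 0.0348
grip_force: 0.9
```

```bash
python3 g.py "[(.609,.059,.026,1.621)]"
python3 - <<'E'
from h import *
t=eyes.read_camera("top"); cv2.imwrite("pics/t4.png",t)
vis=cv2.resize(t[135:255,215:415],None,fx=4,fy=4,interpolation=cv2.INTER_CUBIC)
cv2.imwrite("pics/t4c.png",vis)
E
```

```text
t 8.97 pos [ 0.6211 -0.158   0.027 ] yaw 1.6183 tilt [-0.0001  0.0002] F [ 0.6 -1.7  1.4] open 0.0348
(0.609, 0.059, 0.026, 1.621) -> t [-21.73   0.17   0.11] a [ 0.    0.01 -0.16]
```

View pics/t4c.png

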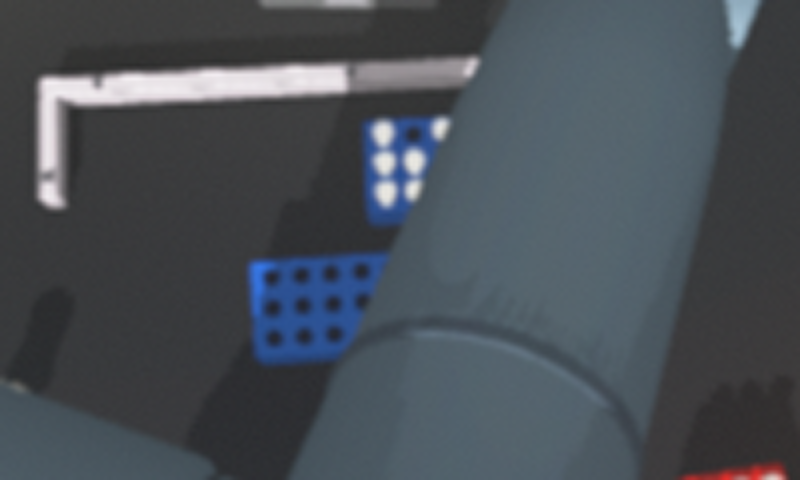

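The leading end of the rack is at crop (366,120)–(370,225), straight and well clear of the empty rack, whose far edge is at row ~255. Continuing.

Call:
carry_out(increments=[{"tx": -0.7, "ty": 0, "tz": 0, "ax": 0, "ay": 0, "az": 0}, {"tx": -1.4, "ty": 0, "tz": 0, "ax": 0, "ay": 0, "az": 0}, {"tx": -2.1, "ty": 0, "tz": 0, "ax": 0, "ay": 0, "az": 0}, {"tx": -2.8, "ty": 0, "tz": 0, "ax": 0, "ay": 0, "az": 0}, {"tx": -3.5, "ty": 0, "tz": 0, "ax": 0, "ay": 0, "az": 0}, {"tx": -4.2, "ty": 0, "tz": 0, "ax": 0, "ay": 0, "az": 0}, {"tx": -4.9, "ty": 0, "tz": 0, "ax": 0, "ay": 0, "az": 0}, {"tx": -5.6, "ty": 0, "tz": 0, "ax": 0, "ay": 0, "az": 0}])

```text
clock: 9.68
tool_pos: [0.6183, -0.1019, 0.0269]
tool_rot: [-2.274, 2.168, 0.001]
contact_force: [-0.7, -0.4, 0.3]
opening: 0.0348
grip_force: 0.4
```

Call:
carry_out(increments=[{"tx": -0.7, "ty": 0, "tz": 0, "ax": 0, "ay": 0, "az": 0}, {"tx": -1.4, "ty": 0, "tz": 0, "ax": 0, "ay": 0, "az": 0}, {"tx": -2.1, "ty": 0, "tz": 0, "ax": 0, "ay": 0, "az": 0}, {"tx": -2.8, "ty": 0, "tz": 0, "ax": 0, "ay": 0, "az": 0}, {"tx": -3.5, "ty": 0, "tz": 0, "ax": 0, "ay": 0, "az": 0}, {"tx": -4.2, "ty": 0, "tz": 0, "ax": 0, "ay": 0, "az": 0}, {"tx": -4.9, "ty": 0, "tz": 0, "ax": 0, "ay": 0, "az": 0}, {"tx": -5.6, "ty": 0, "tz": 0, "ax": 0, "ay": 0, "az": 0}])

```text
clock: 10.35
tool_pos: [0.6158, -0.0462, 0.0271]
tool_rot: [-2.273, 2.168, 0.0]
contact_force: [0.3, -0.8, -0.3]
opening: 0.0353
grip_force: 0.3
```

Call:
carry_out(increments=[{"tx": -0.7, "ty": 0, "tz": 0, "ax": 0, "ay": 0, "az": 0}, {"tx": -1.4, "ty": 0, "tz": 0, "ax": 0, "ay": 0, "az": 0}, {"tx": -2.1, "ty": 0, "tz": 0, "ax": 0, "ay": 0, "az": 0}, {"tx": -2.8, "ty": 0, "tz": 0, "ax": 0, "ay": 0, "az": 0}, {"tx": -3.5, "ty": 0, "tz": 0, "ax": 0, "ay": 0, "az": 0}, {"tx": -4.2, "ty": 0, "tz": 0, "ax": 0, "ay": 0, "az": 0}, {"tx": -4.9, "ty": 0, "tz": 0, "ax": 0, "ay": 0, "az": 0}, {"tx": -5.6, "ty": 0, "tz": 0, "ax": 0, "ay": 0, "az": 0}])

```text
clock: 11.02
tool_pos: [0.6132, 0.0097, 0.0271]
tool_rot: [-2.273, 2.168, 0.0]
contact_force: [-0.3, -1.1, 0.3]
opening: 0.035
grip_force: 0.4
```

```bash
python3 g.py "[(.609,.059,.026,1.621)]"
python3 - <<'E'
from h import *
t=eyes.read_camera("top"); cv2.imwrite("pics/t5.png",t)
q=proj("top",np.array([[.6088+.0042,.1366-.0035,.045]])); print(q)
m=bluemask(t[130:200,225:330]); ys,xs=np.nonzero(m); print(xs.min()+225,xs.max()+225,ys.min()+130,ys.max()+130)
E
```

```text
t 11.02 pos [0.6132 0.0097 0.0271] yaw 1.6182 tilt [0.     0.0001] F [-0.3 -1.1  0.3] open 0.035
(0.609, 0.059, 0.026, 1.621) -> t [-4.94  0.18  0.11] a [-0.    0.   -0.16]
[[252.22904194 176.63646592]]
297 325 196 199
```

Run:
```python
from h import *
t=cv2.imread("pics/t5.png")
for r in range(150,215,8): print(r,[tuple(int(v) for v in t[r,c]) for c in range(236,330,9)])
s=eyes.read_camera("side"); cv2.imwrite("pics/s5.png",s)
print(proj("side",np.array([[.61,.085,.045],[.606,.15,.045],[.645,.15,.0]])))
q=proj("side",np.array([[.61,.085,.045]]))[0].astype(int)
for r in range(q[1]-20,q[1]+28,6): print(r,[tuple(int(v) for v in s[r,c]) for c in range(q[0]-30,q[0]+31,6)])
```

```text
150 [(52, 52, 50), (110, 100, 85), (109, 100, 86), (107, 96, 81), (102, 92, 78), (99, 91, 77), (96, 88, 76), (93, 85, 73), (103, 99, 102), (115, 111, 115), (219, 211, 221)]
158 [(235, 232, 237), (111, 101, 87), (112, 100, 85), (108, 99, 82), (104, 93, 80), (99, 90, 78), (98, 90, 77), (91, 84, 72), (71, 66, 62), (54, 52, 51), (61, 58, 58)]
166 [(95, 87, 74), (113, 102, 87), (111, 100, 86), (106, 97, 82), (103, 93, 80), (99, 90, 77), (96, 88, 75), (91, 82, 71), (57, 53, 52), (53, 51, 50), (63, 60, 59)]
174 [(110, 100, 85), (110, 101, 85), (110, 100, 84), (106, 97, 81), (102, 92, 78), (98, 88, 75), (97, 88, 75), (88, 80, 68), (51, 48, 46), (61, 59, 58), (62, 60, 58)]
182 [(112, 102, 86), (111, 101, 86), (108, 99, 83), (106, 97, 81), (100, 91, 79), (97, 88, 75), (95, 85, 73), (77, 70, 62), (51, 48, 46), (57, 55, 54), (54, 52, 51)]
190 [(111, 101, 86), (112, 100, 85), (109, 99, 82), (105, 95, 80), (100, 91, 78), (98, 89, 75), (94, 86, 72), (70, 66, 64), (49, 47, 46), (49, 47, 45), (49, 47, 45)]
198 [(112, 102, 86), (111, 100, 85), (107, 98, 81), (104, 93, 79), (99, 90, 77), (98, 89, 75), 
[... 1162 characters left out ...]
16, 55, 27)]
230 [(52, 50, 53), (195, 195, 203), (17, 15, 17), (147, 66, 29), (201, 161, 145), (213, 227, 229), (182, 177, 174), (200, 93, 42), (19, 19, 18), (15, 17, 19), (113, 52, 21)]
236 [(212, 210, 220), (101, 100, 105), (20, 21, 21), (205, 205, 203), (201, 125, 90), (225, 231, 232), (203, 211, 212), (205, 94, 36), (35, 36, 34), (37, 35, 39), (37, 30, 27)]
242 [(216, 213, 224), (25, 25, 27), (19, 20, 21), (188, 98, 59), (194, 88, 35), (199, 111, 71), (183, 150, 136), (205, 97, 41), (35, 37, 36), (40, 41, 40), (37, 37, 38)]
248 [(228, 227, 232), (18, 16, 18), (22, 19, 20), (159, 73, 32), (159, 71, 30), (156, 70, 31), (158, 71, 31), (176, 80, 34), (40, 39, 39), (35, 36, 35), (38, 40, 42)]
```

The arm hides the rack from above, but the side view has blue and caps where the rack should be. I finish the approach to the end stop, leaving a few mm.

Call:
carry_out(increments=[{"tx": -0.7, "ty": 0, "tz": 0, "ax": 0, "ay": 0, "az": 0}, {"tx": -1.4, "ty": 0, "tz": 0, "ax": 0, "ay": 0, "az": 0}, {"tx": -2.1, "ty": 0, "tz": 0, "ax": 0, "ay": 0, "az": 0}, {"tx": -2.8, "ty": 0, "tz": 0, "ax": 0, "ay": 0, "az": 0}, {"tx": -3.4, "ty": 0, "tz": 0, "ax": 0, "ay": 0, "az": 0}, {"tx": -4.0, "ty": 0, "tz": 0, "ax": 0, "ay": 0, "az": 0}, {"tx": -4.5, "ty": 0, "tz": 0, "ax": 0, "ay": 0, "az": 0}, {"tx": -4.8, "ty": 0, "tz": 0, "ax": 0, "ay": 0, "az": 0}])

```text
clock: 11.78
tool_pos: [0.6109, 0.0577, 0.0272]
tool_rot: [-2.274, 2.167, -0.0]
contact_force: [0.4, -2.1, 0.8]
opening: 0.0349
grip_force: 0.7
```

```bash
python3 g.py "[(.612,.02,.026,1.621),(.56,.135,.16,.05),(.562,.137,.026,.05)]"
```

```text
t 11.78 pos [0.6109 0.0577 0.0272] yaw 1.6188 tilt [0.0002 0.    ] F [ 0.4 -2.1  0.8] open 0.0349
(0.612, 0.02, 0.026, 1.621) -> t [3.77 0.07 0.12] a [-0.01  0.   -0.13]
(0.56, 0.135, 0.16, 0.05) -> t [ -7.96   4.71 -13.28] a [-1.000e-02  1.000e-02  8.989e+01]
(0.562, 0.137, 0.026, 0.05) -> t [-8.15  4.51  0.12] a [-1.000e-02  1.000e-02  8.989e+01]
```

Call:
carry_out(increments=[{"tx": 1.5, "ty": 0, "tz": 0, "ax": 0, "ay": 0, "az": 0}, {"tx": 3, "ty": 0, "tz": 0, "ax": 0, "ay": 0, "az": 0}, {"tx": 3.7, "ty": 0, "tz": -3, "ax": 0, "ay": 0, "az": 0}, {"tx": 3.7, "ty": 0, "tz": -7, "ax": 0, "ay": 0, "az": 0}, {"tx": 3, "ty": 0.5, "tz": -11, "ax": 0, "ay": 0, "az": 7}, {"tx": 1, "ty": 2, "tz": -13, "ax": 0, "ay": 0, "az": 14}, {"tx": -1, "ty": 3.5, "tz": -13.3, "ax": 0, "ay": 0, "az": 21}, {"tx": -3, "ty": 5, "tz": -13.3, "ax": 0, "ay": 0, "az": 28}])

```text
clock: 12.45
tool_pos: [0.5613, 0.0833, 0.1629]
tool_rot: [-1.667, 2.657, -0.004]
contact_force: [-0.1, 0.1, -0.8]
opening: 0.0352
grip_force: 0.0
```

```bash
python3 g.py "[(.55,.137,.16,.05),(.56,.137,.026,.05)]"
```

```text
t 12.45 pos [0.5613 0.0833 0.1629] yaw 1.1206 tilt [0.0058 0.0003] F [-0.1  0.1 -0.8] open 0.0352
(0.55, 0.137, 0.16, 0.05) -> t [-4.35  3.36  0.29] a [-0.18  0.3  61.34]
(0.56, 0.137, 0.026, 0.05) -> t [-4.74  2.53 13.69] a [-0.18  0.3  61.34]
```

Call:
carry_out(increments=[{"tx": -1.5, "ty": 1, "tz": 0, "ax": 0, "ay": 0, "az": 7}, {"tx": -3, "ty": 2, "tz": 0, "ax": 0, "ay": 0, "az": 14}, {"tx": -4.4, "ty": 3.3, "tz": 0, "ax": 0, "ay": 0, "az": 21}, {"tx": -4.4, "ty": 3.3, "tz": 0, "ax": 0, "ay": 0, "az": 28}, {"tx": -4.4, "ty": 3.3, "tz": 0, "ax": 0, "ay": 0, "az": 35}, {"tx": -4.4, "ty": 3.3, "tz": 0, "ax": 0, "ay": 0, "az": 42}, {"tx": -4.4, "ty": 3.3, "tz": 0, "ax": 0, "ay": 0, "az": 49}, {"tx": -4.4, "ty": 3.3, "tz": 0, "ax": 0, "ay": 0, "az": 56}], claw=0)

```text
clock: 13.12
tool_pos: [0.5488, 0.1368, 0.16]
tool_rot: [0.227, -3.133, 0.0]
contact_force: [-0.7, -0.3, -0.5]
opening: 0.0855
grip_force: 0.0
```

```bash
python3 g.py "[(.55,.137,.10,.05),(.55,.137,.026,.05)]"
```

```text
t 13.12 pos [0.5488 0.1368 0.16  ] yaw 0.1444 tilt [-0.0001 -0.0001] F [-0.7 -0.3 -0.5] open 0.0855
(0.55, 0.137, 0.1, 0.05) -> t [-0.12  0.    6.  ] a [-0.01 -0.    5.41]
(0.55, 0.137, 0.026, 0.05) -> t [-0.12  0.   13.4 ] a [-0.01 -0.    5.41]
```

Call:
carry_out(increments=[{"tx": 0, "ty": 0, "tz": 3, "ax": 0, "ay": 0, "az": 3}, {"tx": 0, "ty": 0, "tz": 6, "ax": 0, "ay": 0, "az": 5.4}, {"tx": 0, "ty": 0.1, "tz": 9, "ax": 0, "ay": 0, "az": 5.4}, {"tx": 0, "ty": 0.1, "tz": 11, "ax": 0, "ay": 0, "az": 5.4}, {"tx": 0, "ty": 0.1, "tz": 12.5, "ax": 0, "ay": 0, "az": 5.4}, {"tx": 0, "ty": 0.1, "tz": 13.3, "ax": 0, "ay": 0, "az": 5.4}, {"tx": -0.3, "ty": 0.1, "tz": 13.4, "ax": 0, "ay": 0, "az": 5.4}, {"tx": -0.6, "ty": 0.1, "tz": 13.4, "ax": 0, "ay": 0, "az": 5.4}])

```text
clock: 13.78
tool_pos: [0.5545, 0.1395, 0.0261]
tool_rot: [0.089, -3.14, 0.0]
contact_force: [1.1, -1.0, 0.6]
opening: 0.0852
grip_force: 0.0
```

```bash
python3 g.py "[(.596,.139,.026,.05),(.599,.139,.026,.05)]"
```

```text
t 13.78 pos [0.5545 0.1395 0.0261] yaw 0.0568 tilt [-0.0005 -0.    ] F [ 1.1 -1.   0.6] open 0.0852
(0.596, 0.139, 0.026, 0.05) -> t [-4.14 -0.28  0.01] a [-0.   -0.03  0.39]
(0.599, 0.139, 0.026, 0.05) -> t [-4.44 -0.3   0.01] a [-0.   -0.03  0.39]
```

Call:
carry_out(increments=[{"tx": -0.5, "ty": 0, "tz": 0, "ax": 0, "ay": 0, "az": 0.2}, {"tx": -1.1, "ty": 0, "tz": 0, "ax": 0, "ay": 0, "az": 0.4}, {"tx": -1.7, "ty": 0, "tz": 0, "ax": 0, "ay": 0, "az": 0.4}, {"tx": -2.3, "ty": 0, "tz": 0, "ax": 0, "ay": 0, "az": 0.4}, {"tx": -2.8, "ty": 0, "tz": 0, "ax": 0, "ay": 0, "az": 0.4}, {"tx": -3.3, "ty": 0, "tz": 0, "ax": 0, "ay": 0, "az": 0.4}, {"tx": -3.7, "ty": 0, "tz": 0, "ax": 0, "ay": 0, "az": 0.4}, {"tx": -4.0, "ty": 0, "tz": 0, "ax": 0, "ay": 0, "az": 0.4}])

```text
clock: 14.45
tool_pos: [0.5947, 0.1428, 0.0261]
tool_rot: [-0.08, 3.14, 0.0]
contact_force: [-2.5, -0.1, 1.5]
opening: 0.0853
grip_force: 1.0
```

Call:
carry_out(increments=[{"tx": -0.05, "ty": 0, "tz": 0, "ax": 0, "ay": 0, "az": 0}, {"tx": -0.1, "ty": 0, "tz": 0, "ax": 0, "ay": 0, "az": 0}, {"tx": -0.15, "ty": 0, "tz": 0, "ax": 0, "ay": 0, "az": 0}, {"tx": -0.2, "ty": 0, "tz": 0, "ax": 0, "ay": 0, "az": 0}, {"tx": -0.25, "ty": 0, "tz": 0, "ax": 0, "ay": 0, "az": 0}, {"tx": -0.3, "ty": 0, "tz": 0, "ax": 0, "ay": 0, "az": 0}, {"tx": -0.3, "ty": 0, "tz": 0, "ax": 0, "ay": 0, "az": 0}, {"tx": -0.3, "ty": 0, "tz": 0, "ax": 0, "ay": 0, "az": 0}])

```text
clock: 15.12
tool_pos: [0.5968, 0.1429, 0.026]
tool_rot: [0.08, -3.14, -0.0]
contact_force: [-2.9, -0.0, 2.0]
opening: 0.0848
grip_force: 1.4
```

Call:
carry_out(increments=[{"tx": -0.03, "ty": 0, "tz": 0, "ax": 0, "ay": 0, "az": 0}, {"tx": -0.06, "ty": 0, "tz": 0, "ax": 0, "ay": 0, "az": 0}, {"tx": -0.09, "ty": 0, "tz": 0, "ax": 0, "ay": 0, "az": 0}, {"tx": -0.12, "ty": 0, "tz": 0, "ax": 0, "ay": 0, "az": 0}, {"tx": -0.15, "ty": 0, "tz": 0, "ax": 0, "ay": 0, "az": 0}, {"tx": -0.18, "ty": 0, "tz": 0, "ax": 0, "ay": 0, "az": 0}, {"tx": -0.2, "ty": 0, "tz": 0, "ax": 0, "ay": 0, "az": 0}, {"tx": -0.2, "ty": 0, "tz": 0, "ax": 0, "ay": 0, "az": 0}])

```text
clock: 15.78
tool_pos: [0.5968, 0.1428, 0.026]
tool_rot: [0.08, -3.136, 0.0]
contact_force: [-8.8, 0.2, 7.2]
opening: 0.0856
grip_force: 4.4
```

The rail is taken up: 9 N and no further travel. Backing off to go round to the end.

Call:
carry_out(increments=[{"tx": 0.5, "ty": 0, "tz": 0, "ax": 0, "ay": 0, "az": 0}, {"tx": 2, "ty": 0, "tz": 0, "ax": 0, "ay": 0, "az": 0}, {"tx": 4, "ty": 0, "tz": 0, "ax": 0, "ay": 0, "az": 0}, {"tx": 4.5, "ty": 0, "tz": -2, "ax": 0, "ay": 0, "az": 0}, {"tx": 4.5, "ty": 0, "tz": -6, "ax": 0, "ay": 0, "az": 0}, {"tx": 4.5, "ty": 0, "tz": -10, "ax": 0, "ay": 0, "az": 0}, {"tx": 4.5, "ty": -3, "tz": -13, "ax": 0, "ay": 0, "az": -7}, {"tx": 4.5, "ty": -7, "tz": -13.5, "ax": 0, "ay": 0, "az": -14}])

```text
clock: 16.45
tool_pos: [0.5628, 0.0746, 0.1677]
tool_rot: [-0.466, 3.093, -0.002]
contact_force: [2.2, -0.9, 0.6]
opening: 0.0856
grip_force: 0.0
```

```bash
python3 g.py "[(.55,-.08,.16,1.621),(.647,.03,.16,1.621)]"
```

```text
t 16.45 pos [0.5628 0.0746 0.1677] yaw 0.2991 tilt [0.0137 0.001 ] F [ 2.2 -0.9  0.6] open 0.0856
(0.55, -0.08, 0.16, 1.621) -> t [  5.78 -14.39   0.74] a [ -0.66   0.54 -75.74]
(0.647, 0.03, 0.16, 1.621) -> t [-6.73 -6.74  0.88] a [ -0.66   0.54 -75.74]
```

Call:
carry_out(increments=[{"tx": 0, "ty": -3, "tz": 0, "ax": 0, "ay": 0, "az": -7}, {"tx": -1, "ty": -5, "tz": 0, "ax": 0, "ay": 0, "az": -14}, {"tx": -3, "ty": -6, "tz": 0, "ax": 0, "ay": 0, "az": -21}, {"tx": -5, "ty": -6.7, "tz": 0, "ax": 0, "ay": 0, "az": -28}, {"tx": -6.7, "ty": -6.7, "tz": 0, "ax": 0, "ay": 0, "az": -35}, {"tx": -6.7, "ty": -6.7, "tz": 0, "ax": 0, "ay": 0, "az": -42}, {"tx": -6.7, "ty": -6.7, "tz": 0, "ax": 0, "ay": 0, "az": -49}, {"tx": -6.7, "ty": -6.7, "tz": 0, "ax": 0, "ay": 0, "az": -56}], claw=220)

```text
clock: 17.12
tool_pos: [0.6426, 0.0276, 0.1608]
tool_rot: [-1.865, 2.526, -0.003]
contact_force: [-0.6, 0.3, -1.2]
opening: 0.0118
grip_force: 0.0
```

```bash
python3 g.py "[(.647,.028,.16,1.621),(.647,.028,.027,1.621)]"
python3 - <<'E'
from h import *
s=eyes.read_camera("side"); cv2.imwrite("pics/s6.png",s)
P=world(RACK,[.6418,.1366,.05])[0]; q=proj("side",P); print(q.min(0),q.max(0))
b=s[195:275,230:310]; m=bluemask(b); ys,xs=np.nonzero(m); print(xs.min()+230,xs.max()+230,ys.min()+195,ys.max()+195)
E
```

```text
t 17.12 pos [0.6426 0.0276 0.1608] yaw 1.2718 tilt [ 0.0025 -0.0003] F [-0.6  0.3 -1.2] open 0.0118
(0.647, 0.028, 0.16, 1.621) -> t [-0.17 -0.41  0.08] a [ -0.15   0.   -20.01]
(0.647, 0.028, 0.027, 1.621) -> t [-0.16 -0.37 13.38] a [ -0.15   0.   -20.01]
[253.78606123 221.60566152] [289.49251669 271.29483299]
255 289 223 263
```

Call:
carry_out(increments=[{"tx": 0, "ty": -0.3, "tz": 3, "ax": 0, "ay": 0, "az": -7}, {"tx": 0, "ty": -0.4, "tz": 5, "ax": 0, "ay": 0, "az": -14}, {"tx": 0, "ty": -0.4, "tz": 7, "ax": 0, "ay": 0, "az": -19.7}, {"tx": 0, "ty": -0.4, "tz": 9, "ax": 0, "ay": 0, "az": -19.7}, {"tx": 0, "ty": -0.4, "tz": 11, "ax": 0, "ay": 0, "az": -19.7}, {"tx": 0, "ty": -0.4, "tz": 12.5, "ax": 0, "ay": 0, "az": -19.7}, {"tx": 0, "ty": -0.4, "tz": 13.2, "ax": 0, "ay": 0, "az": -19.7}, {"tx": 0, "ty": -0.4, "tz": 13.3, "ax": 0, "ay": 0, "az": -19.7}])

```text
clock: 17.83
tool_pos: [0.644, 0.0266, 0.0261]
tool_rot: [2.261, -2.179, -0.002]
contact_force: [0.3, -0.9, -0.9]
opening: 0.0116
grip_force: 0.0
```

```bash
python3 g.py "[(.646,.057,.026,1.621),(.645,.0645,.026,1.621)]"
```

```text
t 17.83 pos [0.644  0.0266 0.0261] yaw 1.6079 tilt [-0.0021  0.0001] F [ 0.3 -0.9 -0.9] open 0.0116
(0.646, 0.057, 0.026, 1.621) -> t [-3.03 -0.31  0.01] a [ 0.12  0.01 -0.75]
(0.645, 0.0645, 0.026, 1.621) -> t [-3.78 -0.24  0.01] a [ 0.12  0.01 -0.75]
```

Call:
carry_out(increments=[{"tx": -0.7, "ty": -0.1, "tz": 0, "ax": 0, "ay": 0, "az": -0.3}, {"tx": -1.4, "ty": -0.2, "tz": 0, "ax": 0, "ay": 0, "az": -0.5}, {"tx": -2.0, "ty": -0.2, "tz": 0, "ax": 0, "ay": 0, "az": -0.5}, {"tx": -2.5, "ty": -0.2, "tz": 0, "ax": 0, "ay": 0, "az": -0.5}, {"tx": -2.9, "ty": -0.2, "tz": 0, "ax": 0, "ay": 0, "az": -0.5}, {"tx": -3.2, "ty": -0.2, "tz": 0, "ax": 0, "ay": 0, "az": -0.5}, {"tx": -3.4, "ty": -0.2, "tz": 0, "ax": 0, "ay": 0, "az": -0.5}, {"tx": -3.5, "ty": -0.2, "tz": 0, "ax": 0, "ay": 0, "az": -0.5}])

```text
clock: 18.5
tool_pos: [0.6458, 0.0615, 0.0282]
tool_rot: [2.273, -2.168, 0.002]
contact_force: [-0.1, -2.7, 2.0]
opening: 0.0116
grip_force: 1.4
```

Call:
carry_out(increments=[{"tx": -0.05, "ty": 0, "tz": 0, "ax": 0, "ay": 0, "az": 0}, {"tx": -0.1, "ty": 0, "tz": 0, "ax": 0, "ay": 0, "az": 0}, {"tx": -0.15, "ty": 0, "tz": 0, "ax": 0, "ay": 0, "az": 0}, {"tx": -0.2, "ty": 0, "tz": 0, "ax": 0, "ay": 0, "az": 0}, {"tx": -0.25, "ty": 0, "tz": 0, "ax": 0, "ay": 0, "az": 0}, {"tx": -0.3, "ty": 0, "tz": 0, "ax": 0, "ay": 0, "az": 0}, {"tx": -0.3, "ty": 0, "tz": 0, "ax": 0, "ay": 0, "az": 0}, {"tx": -0.3, "ty": 0, "tz": 0, "ax": 0, "ay": 0, "az": 0}])

```text
clock: 19.17
tool_pos: [0.6457, 0.0618, 0.0282]
tool_rot: [2.269, -2.168, 0.006]
contact_force: [-1.5, -8.4, 3.7]
opening: 0.0117
grip_force: 4.5
```

The end stop is taken up: 8 N and no travel. Moving clear, then checking.

Call:
carry_out(increments=[{"tx": 0.6, "ty": 0, "tz": 0, "ax": 0, "ay": 0, "az": 0}, {"tx": 2, "ty": 0, "tz": 0, "ax": 0, "ay": 0, "az": 0}, {"tx": 3.5, "ty": 0, "tz": 0, "ax": 0, "ay": 0, "az": 0}, {"tx": 3.5, "ty": 0, "tz": -3, "ax": 0, "ay": 0, "az": 0}, {"tx": 3.5, "ty": 0, "tz": -7, "ax": 0, "ay": 0, "az": 0}, {"tx": 4.5, "ty": 0, "tz": -11, "ax": 0, "ay": 0, "az": 0}, {"tx": 7, "ty": 1, "tz": -14, "ax": 0, "ay": 0, "az": 0}, {"tx": 11, "ty": 2, "tz": -14, "ax": 0, "ay": 0, "az": 0}])

```text
clock: 19.83
tool_pos: [0.635, -0.0457, 0.1757]
tool_rot: [-2.272, 2.157, -0.015]
contact_force: [1.3, -1.5, 0.2]
opening: 0.0118
grip_force: 0.0
```

Call:
carry_out(increments=[{"tx": 4, "ty": 1, "tz": 0, "ax": 0, "ay": 0, "az": 0}, {"tx": 8, "ty": 2, "tz": 0, "ax": 0, "ay": 0, "az": 0}, {"tx": 11, "ty": 3, "tz": 0, "ax": 0, "ay": 0, "az": 0}, {"tx": 14, "ty": 4, "tz": 0, "ax": 0, "ay": 0, "az": 0}, {"tx": 17, "ty": 5, "tz": 0, "ax": 0, "ay": 0, "az": 0}, {"tx": 18, "ty": 6, "tz": 0, "ax": 0, "ay": 0, "az": 0}, {"tx": 18, "ty": 6, "tz": 0, "ax": 0, "ay": 0, "az": 0}, {"tx": 18, "ty": 6, "tz": 0, "ax": 0, "ay": 0, "az": 0}])

```text
clock: 20.5
tool_pos: [0.5785, -0.2294, 0.1675]
tool_rot: [-2.271, 2.17, 0.002]
contact_force: [0.4, 0.1, -0.8]
opening: 0.0119
grip_force: 0.0
```

```bash
python3 g.py "[]"
python3 - <<'E'
from h import *
t=eyes.read_camera("top"); cv2.imwrite("pics/t7.png",t)
roi=(226,150,290,195)
p,r=fit([("top",t,roi)],RACK,[.6418,.1406,.05],bluemask,True); print("rack",p,r)
pe,re=fit([("top",t,(270,192,334,232))],RACK,[.518,-.004,.076],bluemask,True); print("empty",pe,re)
c,s=np.cos(.0501),np.sin(.0501); d=p[:2]-[.6715,.2072]; print("in stop mm",1000*(c*d[0]+s*d[1]),1000*(-s*d[0]+c*d[1]),"dyaw",p[2]-.0501)
vis=cv2.resize(t[140:235,215:335],None,fx=6,fy=6,interpolation=cv2.INTER_CUBIC)
cv2.imwrite("pics/fit7.png",vis)
E
```

```text
t 20.5 pos [ 0.5785 -0.2294  0.1675] yaw 1.6162 tilt [-0.0002  0.0015] F [ 0.4  0.1 -0.8] open 0.0119
rack [0.6403 0.138  0.0481] 0.078
empty [ 0.5193 -0.0044  0.071 ] 0.08
in stop mm -34.62632188153861 -67.55070564365764 dyaw -0.0020000000000000018
```

View pics/fit7.png

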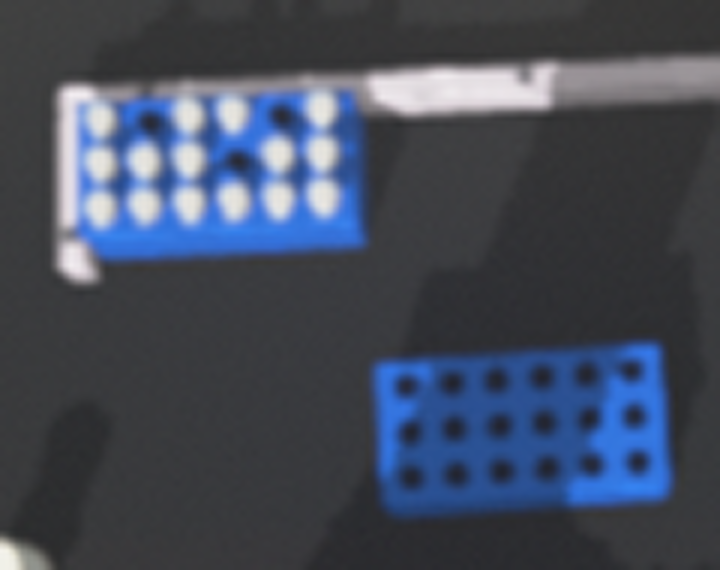

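The rack sits in the L's corner at crop (78–365, 90–260), parallel to the rail within 0.002 rad. Both walls had stalled the push at 8–9 N. The empty rack is within 1 mm of where it was and the hand is clear, so I hand in.

```bash
python3 -c "
from rig import close_job; print(close_job())"
```

```text
the job is handed in; nothing more can be done
None
```

I pushed the capped blue rack flat into the corner of the L: each wall stopped the push at 8–9 N, and the last camera fit, good to a few mm, puts it 2–3 mm off the nominal spot and parallel to the rail; the empty rack measured within about 1 mm of its start, the hand is clear, and I handed the job in at about 20 s.

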